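Vent the vacuum pot and crack its stuck lid

TASK

Vent the wood carver's vacuum pot: throw its vent lever into the notch marked with the chevron and leave it there. Only then take the lid by its handle, pull it free of the sticky seal without letting it fly wide open, and finish while still holding it with its front edge about 30 mm above the seal. Leave everything else on the bench where it is.

Things in the scene. Friction and masses are not known exactly. Their poses are not given: they have to be found in the camera images.
- pot: round steel vacuum pot, 216 mm wide (rim 236), top of its rubber seal 115 mm up; fixed. Origin: centre of its underside; z up, x from the front (lid handle) to the rear hinge, y towards the vent valve on its side: a drum 132 mm wide, 75 high, axis at x -20, y 200 mm, under a flat round quadrant plate 170 mm wide (top at 80 mm) with a raised notched rim
- lever (a joint): turn of the vent lever about the upright valve axis, rad, counter-clockwise from above positive, -0.1 to 1.6. Notches at 0, 0.5, 1.0 (the marked one) and 1.5; starts in 0 or 0.5. At q the lever points 2.269 + q rad counter-clockwise from the pot's x axis. A sprung detent draws it into a notch from within 0.2 rad and holds it there; about 4 N at the grip to leave one
- lever_axis (a point): point on the lever's upright axis, at the height of the middle of the grip (122 mm above the bench); fixed to the pot, axes parallel to the pot's
- lever_grip (a point): middle of the lever's turned dark-wood grip: upright, round, 20 mm thick, 54 mm tall, 100 mm out from the axis, at the end of a flat steel arm whose top is 95 mm above the bench; free to take from above; turns with the lever
- notch_mark (a point): the marked notch in the quadrant's rim, 76 mm out from the lever axis, 85 mm above the bench; a raised steel chevron on the plate, about 22 mm nearer the axis, points outwards at this notch. The other notches have no chevron
- lid (a joint): lid's opening angle about its rear hinge, rad: 0 shut, grows as the front rises, to 1.3. Disc 238 mm wide, 12 thick, about 0.6 kg; falls shut if not held. The seal sticks for the first 0.045 rad (peak 16 to 19 N in all, straight up at the handle, near 0.02 rad), then lets go; then 3 to 6 N holds it. Front edge 249 mm from the hinge: 30 mm gap is 0.12 rad
- lid_handle (a point): middle of the lid's bridge handle: round steel bar 14 mm thick, 110 mm long along the pot's y, centre 42 mm above the lid's top (170 mm above the bench when shut), on two 12 mm posts 96 mm apart; clear below for fingers. 205 mm in front of the hinge axis and 48 mm above it
- lid_front (a point): front lower edge of the lid, 249 mm in front of the hinge axis; rises as the lid opens
- hinge_axis (a point): middle of the lid's hinge axis, which runs along the pot's y, 122 mm above the bench, at the back of the pot; fixed to the pot
- gouge: carving gouge lying flat, dark wooden handle 115 mm long and 26 mm thick along its -x, steel blade along +x, 26 mm high; origin on the table at the ferrule; bystander
- skew_chisel: wider carving chisel, same handle as the gouge, blade 24 mm wide; origin on the table at the ferrule; bystander
- mallet: wooden carver's mallet lying on its side, round head 84 mm thick and 100 mm long along +x, handle 140 mm along -x; origin on the table where handle meets head; bystander
- rosette: turned light-wood rosette, 90 mm in diameter, 41 mm high; origin at the centre of its underside; bystander
- glue_tub: closed white plastic tub, 106 mm in diameter, 112 mm high; origin at the centre of its underside; bystander
- beech_beam: squared light-wood beam 340 x 55 x 48 mm, long along its x; origin at the centre of its underside; bystander
- g_clamp: G-clamp lying flat, about 210 x 140 x 22 mm, green iron frame; origin on the table near the middle of its frame; bystander

How it is judged:
On the way, in this order (a step that is already met when the one before it is completed fails the run):
1. the vent lever rests in the marked notch (1.0 rad, within 0.08) while the lid is still shut (value of joint lever between 0.92 and 1.08 rad and value of joint lid below 0.03 rad), for 0.3 s.
2. the lid has broken free of its seal (more than 0.055 rad) with the fingers on it (value of joint lid above 0.055 rad and contact force between the fingers and lid above 1 N), for 0.1 s.
At the end, for the whole second after the job is handed in: The lever is in the marked notch (1.0 rad within 0.08); the lid is at rest between 0.07 and 0.175 rad open (front edge about 17 to 43 mm up), held by the fingers (contact force over 1 N) (value of joint lever between 0.92 and 1.08 rad and value of joint lid between 0.07 and 0.175 rad and velocity of joint lid between -0.05 and 0.05 rad/s and contact force between the fingers and lid above 1 N); the arm keeps its last pose, push and grip.
It fails at once if the lid is pulled open while the vent lever is not in the marked notch (value of joint lid above 0.03 rad and not (value of joint lever between 0.92 and 1.08 rad)).
It fails at once if the lid flies wide open (over 0.26 rad, front edge 64 mm up) (value of joint lid above 0.26 rad).
It fails at once if a bystander is shoved more than 30 mm (distance of any of gouge, skew_chisel, mallet, rosette, glue_tub, beech_beam, g_clamp from where it was at the start of the episode above 0.03 m).
It also fails if it takes over 50 s, if anything falls off the work surface, if the arm or the gripper's body presses on something with over 40 N, if the wrist force passes 120 N, or if a joint passes its speed limit or range.

ROBOT

A 7-joint arm with a two-finger parallel gripper is mounted at the origin on the work surface. World frame = base frame: x ahead of the robot, y to its left, z up, the work surface at z = 0. Lengths are in m, angles in rad, forces in N, time in s.
With the tool pointing down it reaches from about 0.425 to 0.925 m from the base axis. Payload 6.8 kg.
Tool frame: the origin (TCP) lies on the front face of the gripper's body, between the roots of the fingers; the fingertips stand 73 mm ahead of it and the grasp point (between the pads) lies 54 mm ahead of it (env.nose_length is the distance from the TCP to the fingertips, in m); z points along the fingers, y is the line along which they close (so a half turn about z gives the same grasp; the last joint's range is limited). The gripper opens to 85 mm and grips with 20 to 120 N. Pads are 22 mm wide; open, the fingers measure 114 mm over their backs; the gripper's body (76 mm by 85 mm) begins 54 mm behind the grasp point. The pads swing forward as they close: fully open they stand 13 mm farther back than shut.
Start: joints at [1.195, 0.477, 0.022, 1.555, -0.011, 1.109, -0.083], TCP at [0.179, -0.651, 0.304] pointing down, gripper open.
Joint ranges: [-2.96, 2.96], [-0.34, 2.1], [-1.41, 1.46], [0.24, 2.44], [-1.37, 4.51], [0.17, 1.92], [-2.96, 2.96]. Speed limits (rad/s): [2.39, 2.39, 3.14, 3.14, 3.14, 3.14, 3.14].

INTERFACE

Orientations are given as a unit quaternion [w, x, y, z].
In Python, from cell import env, kin, camera, calibration, job gives the robot as it stands. The module is installed in compiled form; this text tells all that it offers. Calls block until the motion is done:
- env.reach(position, orientation): joint-space move of the TCP to a pose.
- env.movel(position, velocity=0.15, rot=None, stop_force=None): straight line of the TCP; rot=None keeps the orientation; velocity is the mean speed in m/s. With stop_force (N) it stops when the force on the tool has changed by that much, and returns True; else False.
- env.goto_joints(angles): joint-space move.
- env.grip(opening, f_grip=None): finger opening in m; f_grip is the grip in N (None keeps the last); returns when the fingers have stopped.
- env.dwell(seconds).
- kin.inverse_kinematics(position, orientation): joint angles nearest the present ones, or None.
- env.get_state(): the state.
- camera(name): name is "scene" or "top" or "wrist"; returns (picture, depth): 400x640x3 uint8, blue, green, red; 400x640 float32, m along the optical axis (not along the pixel's ray), 0 where there is no reading.
- calibration(name): a dict with "fx", "fy", "cx", "cy" (pixels), "rvec" (rotation vector, rad) and "tvec" (3), from world to camera coordinates, as OpenCV has them. Camera axes: x right, y down, z forward; pixel columns grow to the right and rows downward; lengths in m; the calibration is good to about 2 mm. A picture is of the moment at which its call begins: read the wrist's pose just before it. calibration takes no time and is no camera call; for the wrist camera it gives the pose at the moment of the call.
A pose or a line that the arm cannot do raises env.PlanningError and nothing moves.
- job.job_done(): hands the job in; it is judged then, once.
The state is a dict: "time": time; "qpos": joint angles; "joint_velocities": joint speeds; "joint_torque": joint torques, N m; "tcp_pos": TCP position; "orientation": TCP orientation; "force": force on the tool from outside, world axes, zero at the start; "torque": the same for the moment, N m; "opening": finger opening in m; "gripper_force": force on a finger pad.
Only numpy, scipy, OpenCV 4.12 (cv2) and the standard library are available. Lean on these libraries where they do the work, as an engineer would, in place of code of your own. Each camera call takes 0.05 s, during which the arm holds its last target. There are 200 camera calls.

## Working session

There is one attempt and no reset: what is moved stays moved. The work goes in short steps, each a Python script; the robot and the scene stay as the last script left them, time stands still between calls to the robot, and variables do not carry over. Pictures are saved under pics/ and viewed, at most 10 in all, crops included, and the job is handed in when it is done.

```bash
mkdir -p pics
cat > h.py <<'E'
import numpy as np, cv2
from cell import env, kin, camera, calibration, job
def pts(name):
    c=calibration(name); im,d=camera(name)
    R=cv2.Rodrigues(np.array(c["rvec"],float))[0]; t=np.array(c["tvec"],float).ravel()
    v,u=np.mgrid[0:400,0:640]
    P=np.dstack([(u-c["cx"])/c["fx"]*d,(v-c["cy"])/c["fy"]*d,d])
    W=(P-t)@R; W[d==0]=np.nan
    return im,d,W
E
python3 - <<'E'
from h import *
for n in("top","scene"):
    im,d,W=pts(n); cv2.imwrite(f"pics/{n}0.png",im); np.savez(f"{n}0.npz",im=im,W=W)
    c=calibration(n); R=cv2.Rodrigues(np.array(c["rvec"],float))[0]; print(n,-R.T@np.array(c["tvec"]).ravel(),R[2],c["fx"])
print(env.get_state())
E
```

```text
top [ 0.32495796 -0.0510517   1.36965277] [ 0.18908703  0.0205443  -0.9817454 ] 367.31726533837616
scene [1.03739305 0.66988821 1.24074479] [-0.33682377 -0.49828354 -0.7989138 ] 412.78071130883416
{'time': 0.1, 'qpos': array([ 1.19489336,  0.47773478,  0.02235673,  1.55630491, -0.01150284,
        1.10926606, -0.08311166]), 'joint_velocities': array([-0.00030051, -0.00300181,  0.00170589, -0.00436604,  0.00026798,
        0.00111663, -0.00068412]), 'joint_torque': array([ 3.85432650e-03, -5.97766256e+01,  1.61329396e+00, -2.81959677e+01,
        1.28508668e-02,  4.91521045e-03, -1.36455242e-05]), 'tcp_pos': array([ 0.17850528, -0.65057043,  0.3030316 ]), 'orientation': array([-7.75142796e-04,  9.91048601e-01,  1.33499226e-01, -1.64302555e-04]), 'force': array([-0.00748795,  0.37480317, -0.15069547]), 'torque': array([0.02551495, 0.06035615, 0.0303461 ]), 'gripper_force': 0.0, 'opening': 0.08526077418874535}
```

View pics/top0.png

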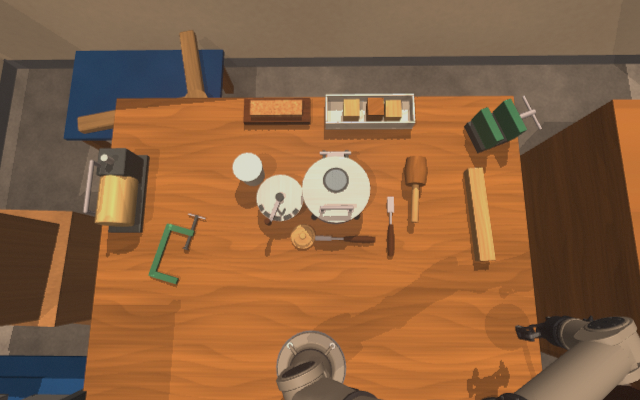

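View pics/scene0.png

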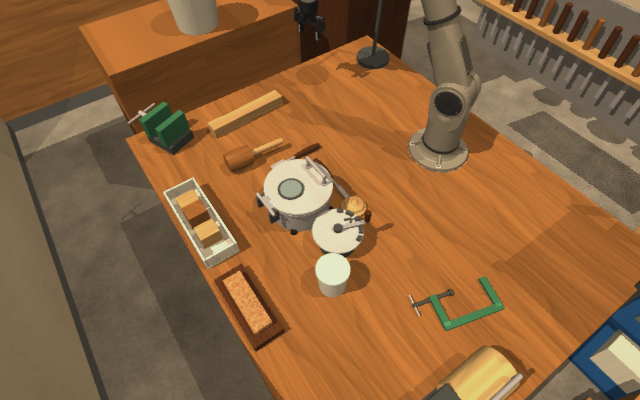

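Top view: the pot lid is at about (336,188), its handle at (337,212), the valve at (280,198) and the lever grip near (270,218). The rosette is at (302,237), close to the lever. Next I fit the geometry from depth and crop in.

Run:
```python
from h import *
z=np.load("top0.npz"); im=z["im"]; W=z["W"]
def comp(lo,hi,box):
    m=((W[...,2]>lo)&(W[...,2]<hi)).astype(np.uint8); k=np.zeros_like(m); x0,y0,x1,y1=box; k[y0:y1,x0:x1]=1
    m*=k; n,l,s,c=cv2.connectedComponentsWithStats(m); i=1+np.argmax(s[1:,4]); return l==i
for nm,lo,hi,box in(("lid",.118,.138,(295,145,380,230)),("plate",.07,.092,(250,165,315,230))):
    m=comp(lo,hi,box); p=W[m]; h=cv2.convexHull(p[:,:2].astype(np.float32)); (c,r)=cv2.minEnclosingCircle(h); print(nm,m.sum(),c,r,p[:,2].mean())
m=(W[...,2]>.155)&(W[...,2]<.19); m[:,:300]=0;m[:,375:]=0;m[:140]=0;m[235:]=0
p=W[m]; print("handle",p.mean(0),len(p),cv2.minAreaRect(p[:,:2].astype(np.float32)))
m=(W[...,2]>.125)&(W[...,2]<.16); m[:,:255]=0;m[:,297:]=0;m[:185]=0;m[235:]=0
p=W[m]; print("grip",np.median(p,0),len(p),np.argwhere(m).mean(0), p.min(0),p.max(0))
a=cv2.resize(im[140:250,225:385],None,fx=5,fy=5,interpolation=cv2.INTER_CUBIC); cv2.imwrite("pics/topc.png",a)
```

```text
lid 3584 (0.6278941035270691, -0.08688008040189743) 0.13339687883853912 0.12870351080877535
plate 1564 (0.5919289588928223, 0.11053688079118729) 0.08527880162000656 0.08095966523610397
handle [ 0.53724387 -0.08938857  0.17548985] 136 ((0.5373499393463135, -0.08945494890213013), (0.011786193586885929, 0.10888177156448364), 0.020935935899615288)
grip [0.49610665 0.14363321 0.14471556] 35 [221.2        267.17142857] [0.48694877 0.13425734 0.12925007] [0.50616356 0.15459133 0.15319916]
```

View pics/topc.png

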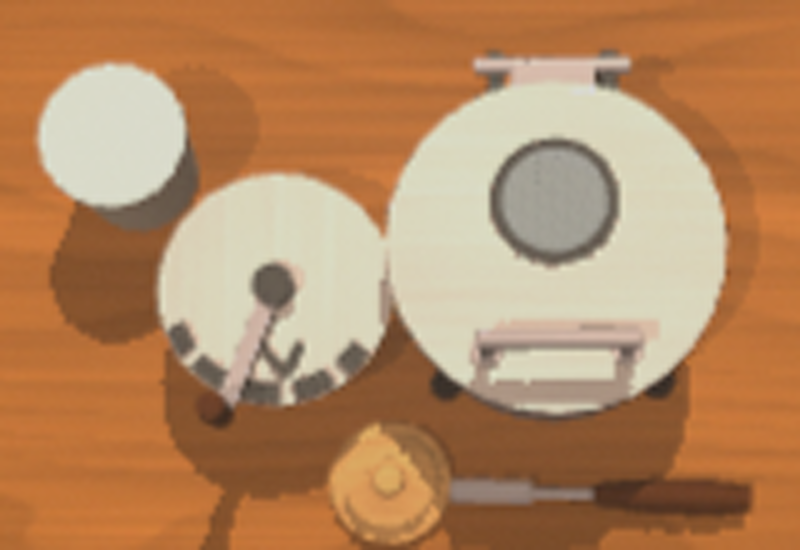

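Yaw is about 0. The handle-to-valve vector is (55, 200) mm, as specified, and the lever sits at q≈0.5. Next: hover over the grip and check with the wrist camera.

```bash
cat >> h.py <<'E'
A=np.array([.592,.1105])
def Q(th): return np.array([0,np.cos(th/2),np.sin(th/2),0])
def lev(ang,r=.1): return A+r*np.array([np.cos(ang),np.sin(ang)])
E
python3 - <<'E'
from h import *
a=2.79
for z in(.3,.18):
    print(kin.inverse_kinematics([*lev(a),z],Q(a-np.pi)),kin.inverse_kinematics([*lev(3.269),z],Q(3.269-np.pi)))
env.reach([*lev(a),.30],Q(a-np.pi))
s=env.get_state(); print(s["time"],s["tcp_pos"],s["qpos"])
im,d,W=pts("wrist"); cv2.imwrite("pics/w1.png",im); np.savez("w1.npz",im=im,W=W)
m=(W[...,2]>.135)&(W[...,2]<.165)&(np.hypot(W[...,0]-.497,W[...,1]-.146)<.04); p=W[m]
print(len(p),p.min(0) if len(p) else 0,p.max(0) if len(p) else 0)
E
```

```text
[ 0.28448488  0.33043137 -0.82828023  1.88734446  0.28022043  1.04381766
 -2.58216665] [ 0.35230641  0.28889248 -0.7891399   1.9240107   0.23897118  1.024081
 -1.9850512 ]
[ 0.10309767  0.4567588  -0.62642237  2.00253426  0.37051039  0.7953033
 -2.6608117 ] [ 0.18272827  0.42912344 -0.61206475  2.04004097  0.34895063  0.77425354
 -2.08328538]
3.1083 [0.49841663 0.14421082 0.2999034 ] [ 0.28512272  0.33058609 -0.82743146  1.88720115  0.28031566  1.04389968
 -2.58196512]
624 [0.48614136 0.13685501 0.13501368] [0.50649437 0.15745154 0.1494665 ]
```

View pics/w1.png

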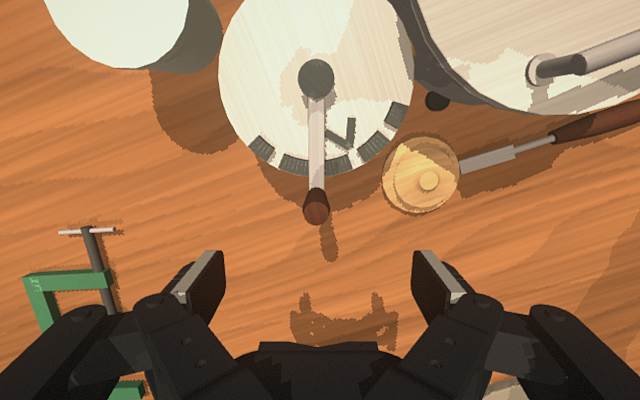

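The wrist view shows the lever grip at pixel (316,205), which is world (0.496, 0.147). The chevron at (345,140) points at the next notch CCW. The path is clear, so I grip and turn.

Run:
```python
from h import *
a0=2.777; r=.1024
env.movel([*lev(a0,r),.30],rot=Q(a0-np.pi))
print(env.movel([*lev(a0,r),.180],velocity=.1,stop_force=15))
env.grip(.0,30); s=env.get_state(); print(s["time"],s["opening"],s["gripper_force"],s["force"])
for a in np.linspace(a0,a0+.5,6)[1:]:
    env.movel([*lev(a,r),.180],velocity=.06,rot=Q(a-np.pi)); s=env.get_state(); print(s["force"].round(1),s["torque"].round(2))
env.grip(.085); env.dwell(.3)
env.movel([*lev(a,r),.30],velocity=.15)
im,d,W=pts("wrist"); cv2.imwrite("pics/w2.png",im)
m=(W[...,2]>.135)&(W[...,2]<.165)&(np.hypot(W[...,0]-.493,W[...,1]-.097)<.05); p=W[m]; print(p.min(0),p.max(0))
c=(p.min(0)+p.max(0))[:2]/2-A; print("q",np.arctan2(c[1],c[0])%(2*np.pi)-2.269, env.get_state()["time"])
```

```text
False
5.3667 0.019325586141678487 29.92148458957672 [-0.59272104 -0.04605058  1.7744907 ]
[0.6 0.3 3.5] [0.1  0.08 0.03]
[ 0.  -0.3  4.6] [0.03 0.07 0.11]
[-0.2 -1.7  5.6] [-0.4  -0.03  0.33]
[ 2.8 -3.8  3.7] [-0.83 -0.62  0.53]
[ 4.3  2.2 -0.9] [ 0.28 -0.95  0.12]
[0.48150605 0.08752633 0.13503192] [0.50146646 0.10822933 0.14979709]
q 0.9975152874777642 8.9
```

View pics/w2.png

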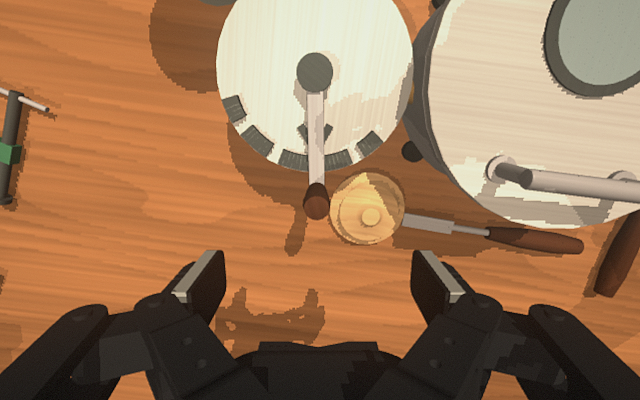

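The lever is in the marked notch: q≈0.998, with the chevron under the arm at (316,130) and the grip at (316,200). Now the lid handle.

Run:
```python
from h import *
h=[.537,-.0894]
for th in(np.pi/2,-np.pi/2): print(th,kin.inverse_kinematics([*h,.224],Q(th)))
th=min((np.pi/2,-np.pi/2),key=lambda t:np.abs(np.subtract(kin.inverse_kinematics([*h,.32],Q(t)),env.get_state()["qpos"])).max() if kin.inverse_kinematics([*h,.32],Q(t)) is not None else 99)
env.reach([*h,.32],Q(th))
im,d,W=pts("wrist"); cv2.imwrite("pics/w3.png",im)
m=(W[...,2]>.165)&(W[...,2]<.19)&(np.hypot(W[...,0]-h[0],W[...,1]-h[1])<.08); p=W[m]; print(th,len(p),p.min(0),p.max(0),np.percentile(p,[2,98],axis=0),env.get_state()["time"])
```

```text
1.5707963267948966 [ 0.89865404  0.62892035 -1.1440124   1.89251556  0.65987052  1.06246949
 -0.5209681 ]
-1.5707963267948966 [-0.29688454  0.37985516  0.43441147  1.96921791 -0.21187592  0.836168
 -2.88842102]
-1.5707963267948966 2752 [ 0.53021147 -0.14264973  0.16708328] [ 0.54441324 -0.03297287  0.17838209] [[ 0.5306431  -0.14102568  0.17020494]
 [ 0.5438605  -0.03613595  0.17719458]] 10.3833
```

View pics/w3.png

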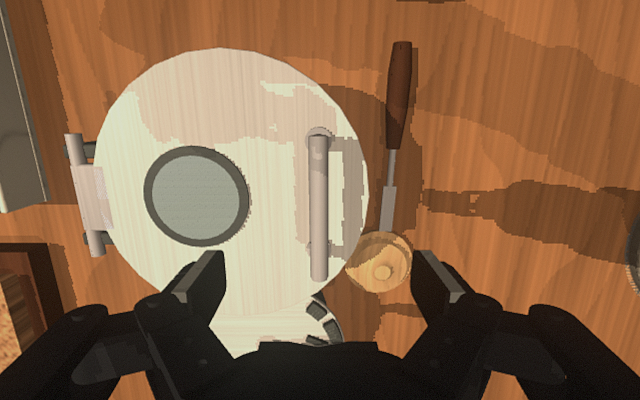

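The bar runs from (318,135) to (318,280), with its centre at world (0.537, -0.088, 0.170), matching the spec. I grip it and lift slowly along the hinge arc.

Run:
```python
from h import *
h=np.array([.5373,-.088,.2245]); th=-np.pi/2
env.movel([h[0],h[1],.32],rot=Q(th))
print(env.movel(h,velocity=.1,stop_force=15))
env.grip(0,90); s=env.get_state(); print(s["time"],s["opening"],s["gripper_force"],s["force"])
t0=s["tcp_pos"]; f0=s["force"]
for f in np.linspace(0,.12,9)[1:]:
    dx=-.205*np.cos(f)+.048*np.sin(f)+.205; dz=.048*np.cos(f)+.205*np.sin(f)-.048
    env.movel(h+[dx,0,dz],velocity=.008); s=env.get_state(); print(round(f,3),(s["tcp_pos"]-t0).round(4),(s["force"]-f0).round(1),round(s["gripper_force"],1),round(s["opening"],4),round(s["time"],1))
env.dwell(.5)
im,d,W=pts("wrist"); cv2.imwrite("pics/w4.png",im)
m=(W[...,2]>.155)&(W[...,2]<.24)&(np.abs(W[...,0]-.544)<.02)&(np.abs(W[...,1]+.088)<.06)
p=W[m]; print(len(p),np.percentile(p,[5,50,95],axis=0) if len(p) else 0)
im,d,W=pts("top"); m=(abs(W[...,2]-.14)<.03)&(np.hypot(W[...,0]-.63,W[...,1]+.088)<.09)
p=W[m]; print("lid slope",np.polyfit(p[:,0],p[:,2],1),len(p),env.get_state()["force"])
```

```text
False
12.4167 0.011161139785006944 87.74280309677124 [-5.07327816  1.71122541  7.69442352]
0.015 [0.0003 0.     0.0015] [  3.4  -3.3 -23. ] 87.6 0.0113 13.0
0.03 [0.0011 0.0001 0.0047] [  1.5  -4.3 -32.1] 88.7 0.0111 13.5
0.045 [0.0024 0.     0.0098] [ -3.4  -1.4 -16. ] 90.5 0.0111 14.0
0.06 [0.0032 0.     0.0124] [ -3.2  -2.2 -21. ] 90.1 0.0109 14.6
0.075 [0.0038 0.0001 0.0146] [ -0.8  -2.9 -27.4] 89.3 0.0111 15.1
0.09 [0.005  0.     0.0185] [ -3.8  -2.9 -18.6] 90.1 0.0115 15.7
0.105 [0.0063 0.0001 0.0224] [ -8.6  -0.8 -11.4] 89.1 0.0113 16.2
0.12 [0.007  0.0001 0.0246] [ -5.3  -0.8 -16.9] 88.3 0.0112 16.8
11483 [[ 0.5289194  -0.13969604  0.18184552]
 [ 0.54343141 -0.0991575   0.19944349]
 [ 0.55914749 -0.06365653  0.23065473]]
lid slope [-0.11781172  0.21570681] 310 [-11.52827303   0.61082742  -9.4469295 ]
```

The lid slope gives about 0.117 rad. Last, a check that it holds still and the lever hasn't moved.

Run:
```python
from h import *
env.dwell(1)
im,d,W=pts("top"); m=(abs(W[...,2]-.14)<.03)&(np.hypot(W[...,0]-.63,W[...,1]+.088)<.09); p=W[m]
print("slope",np.polyfit(p[:,0],p[:,2],1)); s=env.get_state(); print(s["tcp_pos"],s["opening"],s["gripper_force"],s["force"])
im2,_,W=pts("scene"); m=(W[...,2]>.135)&(W[...,2]<.16)&(np.hypot(W[...,0]-.493,W[...,1]-.097)<.03); print(len(W[m]),W[m].mean(0) if m.any() else 0)
a=cv2.imread("pics/w4.png"); b=cv2.resize(im2[140:290,230:430],(640,480)); cv2.imwrite("pics/fin.png",cv2.hconcat([cv2.resize(a,(400,250)),cv2.resize(b[:, :],(400,250))]))
```

```text
slope [-0.11709242  0.21540283]
[ 0.54337848 -0.08790791  0.24934191] 0.011050502731221235 88.26777935028076 [-10.74042317   1.00599411 -10.83504262]
35 [0.49189926 0.1011483  0.14520015]
```

View pics/fin.png

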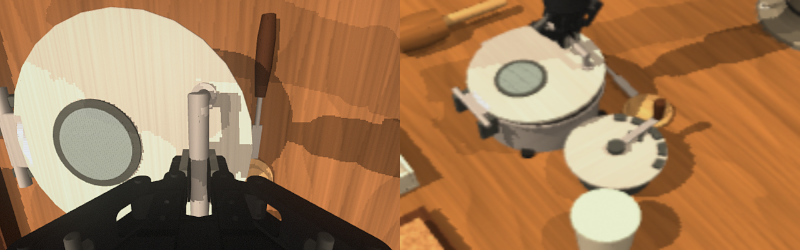

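The fingers hold the bar at (200,170), the lid is ajar and steady, and the lever (right half, near (635,130)) is still in the marked notch.

```bash
python3 -c "
from h import *
print(job.job_done())"
```

```text
the job is handed in; nothing more can be done
None
```

I handed the job in with the vent lever in the chevron notch (measured at about 1.0 rad) and the lid broken free and held steady by its handle at about 0.117 rad, front edge roughly 29 mm up; the hand-in did not report a verdict.

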